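# Feed a darkened steel plate through the sprung gate of the blow-off chute

### The arm

A 6-joint arm with a two-finger parallel gripper is mounted at the origin on the work surface. World frame = base frame: x ahead of the robot, y to its left, z up, the work surface at z = 0. Lengths are in m, angles in rad, forces in N, time in s.
With the tool pointing down it reaches from about 0.25 to 0.725 m from the base axis. Payload 4 kg.
Tool frame: the origin (TCP) lies midway between the tips of the shut fingers; the grasp point (between the pads) lies 19 mm behind it; z points along the fingers, y is the line along which they close (so a half turn about z gives the same grasp; the last joint's range is limited). The gripper opens to 85 mm and grips with 20 to 120 N. Pads are 22 mm wide; open, the fingers measure 114 mm over their backs; the gripper's body (76 mm by 85 mm) begins 54 mm behind the grasp point. The pads swing forward as they close: fully open they stand 13 mm farther back than shut.
Start: joints at [-1.2, 0.241, 0.005, 1.335, 0, 1.571], TCP at [0.181, -0.466, 0.231] pointing down, gripper open.
Joint ranges: [-2.72, 2.72], [-1.05, 1.87], [-1.09, 1.28], [-1.99, 2.15], [-1.42, 1.44], [-3.14, 3.14]. Speed limits (rad/s): [2.79, 2.79, 3.14, 3.14, 3.14, 3.14].

### API

Orientations are given as a unit quaternion [x, y, z, w].
In Python, from workcell import get_obs, imaging, workorder gives the robot as it stands.
- The arm moves only by the shell command python3 -m jog 'ROWS'. ROWS is a JSON list of rows, 1 to 10 of them, each of 7 numbers: a rotation vector rx, ry, rz in rad, then dx, dy, dz in m, then the finger opening in m; each row is the pose to reach, as a shift and turn from the pose commanded when the command began, along the tool's axes at that moment; what a row does not reach only later rows make up. A row lasts 1/8 s, in which the tool goes at most 0.0625 m and 0.188 rad, less where a joint would pass 70% of its speed; a pose out of reach is approached as far as the arm can. The fingers move at their own pace and stop on an object; the grip force is fixed at half the most. Time passes only in rows, so rows that do not move let the fingers close. It prints the time, the measured TCP pose, the force, the opening and the grip force at its end.
- get_obs(): the state, without advancing time (a new reading comes with each control period).
- imaging.camera(name): name is "scene" or "top" or "wrist"; returns (picture, depth): 400x640x3 uint8, red, green, blue; 400x640 float32, m along the optical axis (not along the pixel's ray), 0 where there is no reading.
- imaging.calibration(name): a dict with "mtx" (3x3 intrinsics, pixels), "R" (3x3) and "t" (3): a world point X has camera coordinates R X + t. Camera axes: x right, y down, z forward; pixel columns grow to the right and rows downward; lengths in m; the calibration is good to about 2 mm. The wrist camera is an equidistant fisheye: a pixel r from the principal point sees the ray r / f radians off the axis. A picture is of the moment at which its call begins: read the wrist's pose just before it. calibration takes no time and is no camera call; for the wrist camera it gives the pose at the moment of the call.
- workorder.job_done(): hands the job in; it is judged then, once.
The state is a dict: "clock": time; "joint_pos": joint angles; "joint_vel": joint speeds; "tau": joint torques, N m; "eef_pos": TCP position; "tool_rot": TCP orientation; "ft_force": force on the tool from outside, world axes, zero at the start; "ft_torque": the same for the moment, N m; "grip_width": finger opening in m; "grasp_force": force on a finger pad.
Only numpy, scipy, OpenCV 4.12 (cv2) and the standard library are available. Lean on these libraries where they do the work, as an engineer would, in place of code of your own. Each camera call takes 0.05 s, during which the arm holds its last target. There are 200 camera calls.

### The job

Take the freshly darkened steel plate off its drip board by its long edges, lay it flat on the infeed tongue of the blow-off chute and let go, then push it from behind through the two red sprung gate leaves until you feel it seat gently on the end stop under the blue hood. Lift clear so that the plate stays home and both leaves are sprung shut behind it; do not ram the stop, and leave the bottles, tub and tin where they are.

Things in the scene. Friction and masses are not known exactly. Their poses are not given: they have to be found in the camera images.
- plate: Bare steel plate with a dark patina patch on top, 100 mm long (its x), 60 mm wide (its y), 10 mm thick, about 0.45 kg. Origin at the centre of its underside, z up. Either end may lead. It starts on the drip board, underside 24 mm above the table.
- drip_board: Fixed cardboard 150 x 120 x 4 mm with two wooden battens, 20 mm tall, 13 mm wide, 85 mm long, running along its y at x = +-35 mm. The plate lies across them, its length along x, so its long edges can be gripped between the battens. Origin under its centre, at table level.
- chute: Blow-off chute fixed on the table. Origin at table level under the middle of the gate line; x points along the lane from the infeed to the hood, z up. The plate slides easily (1 to 2 N) on a green slippery deck 25 mm above the table. Chute x and y below are in this frame. Open above as far as the hood, so closed fingers pointing down can follow the plate through.
- infeed (a point): Point on the deck in the middle of the lane at chute x = -80 mm: where to lay the plate. Here the deck is a steel tongue, x = -150 to -48 mm, only 44 mm wide, so fingers can straddle it. Then yellow flared cheeks, 24 mm tall, narrow the way from 102 mm at x = -45 mm to 65 mm at x = -7 mm and centre the plate as it is pushed.
- gate_mid (a point): Point on the deck in the middle of the gate line (chute x = 0). Gate posts and pins rise 42 mm above the deck at y = +-47 mm and beyond. The leaf tips sweep to 45 mm past the line; the plate's tail must be beyond that for them to shut. Straight guides 65 mm apart, 20 mm tall, run from x = 70 to 210 mm with a flared entry from x = 52 mm.
- hood_mouth (a point): Point on the deck in the middle of the hood's open front (chute x = 108 mm); the opening is 40 mm high above the deck, 140 mm wide. With the plate home its tail is at chute x = 57 to 95 mm, outside the hood, open to closed fingers from above; the leaves may shut behind the fingers, so leave straight up, not back against the leaves.
- hood: Blue hood with clear window, same origin and axes as the chute; x = 108 to 238 mm, y = +-75 mm, 75 mm tall, a bar on its front edge to 90 mm. Inside, the yellow end stop is clamped with its face anywhere from x = 157 to 195 mm: not measured, it must be felt. The plate is seated when pressed on it with 3 N or more for half a second; 5 to 10 N is proper, over 13 N rams it.
- gate_left (a joint): Left (+y) gate leaf: red, 44 mm long, 27 mm tall, 4 mm above the deck, on an upright pin at chute x = 0, y = +47 mm. 0 = shut, across the lane; grows to 1.5 rad swinging towards the hood, never outward. A spring shuts it (0.04 N m at 0, 0.1 at 1.5). Both leaves resist the plate's nose with 5 to 10 N, then rub its sides at about 1.2 rad.
- gate_right (a joint): Right (-y) gate leaf, mirror image of the left one, pin at chute y = -47 mm; 0 = shut, grows to 1.5 rad as it swings in towards the hood.
- bottle_green: Bystander: closed green bottle, 62 mm across, 165 mm tall, white cap. Origin under its centre.
- bottle_blue: Bystander: closed blue bottle, 62 mm across, 165 mm tall, white cap. Origin under its centre.
- tub: Bystander: empty clear tub, 100 mm across, 65 mm tall. Origin under its centre.
- tin: Bystander: closed tin, 72 mm across, 95 mm tall. Origin under its centre.
Things that resemble listed ones, but are neither listed nor needed, are in the scene too. Of the things that look like the plate, the largest one is meant.

How it is judged:
On the way, in this order (a step that is already met when the one before it is completed fails the run):
1. the plate lies flat on the infeed tongue, lengthwise, in front of the shut gate, let go (x of plate in the frame of chute between -0.125 and -0.045 m and y of plate in the frame of chute between -0.015 and 0.015 m and height (world z) of plate below 0.028 m and angle between plate's own z axis and vertical below 0.06 rad and angle between the x axis of plate and the x axis of chute, either way round below 0.25 rad and contact force between the fingers and plate below 0.5 N), for 0.2 s.
2. the plate slides flat along the deck between both gate leaves, which it has swung inward (x of plate in the frame of chute above -0.005 m and height (world z) of plate below 0.031 m and angle between plate's own z axis and vertical below 0.08 rad and value of joint each of gate_left, gate_right above 0.8 rad), for 0.1 s.
3. the plate is pressed on the end stop with at least 3 N (x of plate in the frame of chute above 0.104 m and contact force between plate and hood above 3 N), for 0.2 s.
At the end, for the whole second after the job is handed in: The plate lies flat and still on the deck between the guides (within 5 mm sideways, 0.06 rad), still home: its leading end within 3 mm of the end stop; both gate leaves are shut behind it (under 0.06 rad) (x of plate in the frame of chute above 0.104 m and horizontal distance between plate and stop_c0 below 0.056 m and y of plate in the frame of chute between -0.005 and 0.005 m and angle between the x axis of plate and the x axis of chute, either way round below 0.06 rad and angle between plate's own z axis and vertical below 0.04 rad and height (world z) of plate below 0.028 m and linear speed of plate below 0.01 m/s and value of joint each of gate_left, gate_right below 0.06 rad); the robot touches nothing.
It fails at once if the stop is rammed with more than 13 N (contact force between plate and hood above 13 N).
It fails at once if the robot forces the gate or the chute with more than 20 N (contact force between the arm and chute above 20 N).
It fails at once if a bystander is moved more than 15 mm (distance of any of bottle_green, bottle_blue, tub, tin from where it was at the start of the episode above 0.015 m).
It also fails if it takes over 72 s, if anything falls off the work surface, if the arm or the gripper's body presses on something with over 40 N, if the wrist force passes 120 N, or if a joint passes its speed limit or range.

## Working session

There is one attempt and no reset: what is moved stays moved. The work goes in short steps, Python scripts to look and compute and a shell command to move; the robot and the scene stay as the last step left them, time stands still between calls to the robot, and variables do not carry over. Pictures are saved under pics/ and viewed, at most 10 in all, crops included, and the job is handed in when it is done.

```bash
mkdir -p pics; ls; cat > h.py <<'E'
import numpy as np, cv2
from workcell import get_obs, imaging, workorder
def snap(n,f):
    im,d=imaging.camera(n); cv2.imwrite('pics/'+f+'.png',im[:,:,::-1]); np.savez('pics/'+f+'.npz',im=im,d=d,**imaging.calibration(n)); return im,d
def onplane(f,u,v,z):
    c=np.load('pics/'+f+'.npz'); r=c['R'].T@np.linalg.inv(c['mtx'])@[u,v,1]; o=-c['R'].T@c['t']; return o+r*(z-o[2])/r[2]
def depthpt(f,u,v):
    c=np.load('pics/'+f+'.npz'); d=c['d'][int(v),int(u)]; return c['R'].T@(np.linalg.inv(c['mtx'])@[u,v,1]*d-c['t'])
E
python3 - <<'E'
from h import *
snap('top','top0'); snap('scene','sc0')
print(get_obs()); print(imaging.calibration('top'))
E
```

```text
pics
{'clock': 0.1, 'joint_pos': array([-1.20000204e+00,  2.41348150e-01,  3.88132744e-03,  1.33518558e+00,
       -2.26816789e-08,  1.57081483e+00]), 'joint_vel': array([-0.00182398, -0.00346085,  0.00352579, -0.0004319 , -0.00163029,
       -0.00053345]), 'tau': array([ 1.57373820e-04, -3.73137617e+01,  2.53010523e+01,  1.08413291e-02,
        3.71089118e-05, -9.06669726e-06]), 'eef_pos': array([ 0.18097897, -0.46550817,  0.23050526]), 'tool_rot': array([ 9.82864402e-01,  1.84327711e-01, -1.71091571e-04, -9.12132511e-04]), 'ft_force': array([-0.36012388,  0.17729765,  0.08508996]), 'ft_torque': array([ 0.02835875,  0.01401728, -0.03464708]), 'grasp_force': 0.0, 'grip_width': 0.08530063243207216}
{'mtx': array([[450.88070706,   0.        , 321.36706732],
       [  0.        , 450.88070706, 205.45437452],
       [  0.        ,   0.        ,   1.        ]]), 'R': array([[-0.00829   , -0.99980375, -0.01799246],
       [-0.98291676,  0.01145573, -0.18369381],
       [ 0.18386388,  0.01616227, -0.98281883]]), 't': array([0.02902434, 0.56358157, 1.363503  ])}
```

View pics/top0.png

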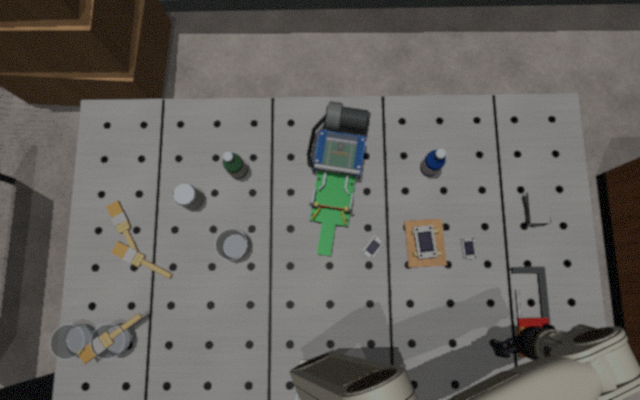

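View pics/sc0.png

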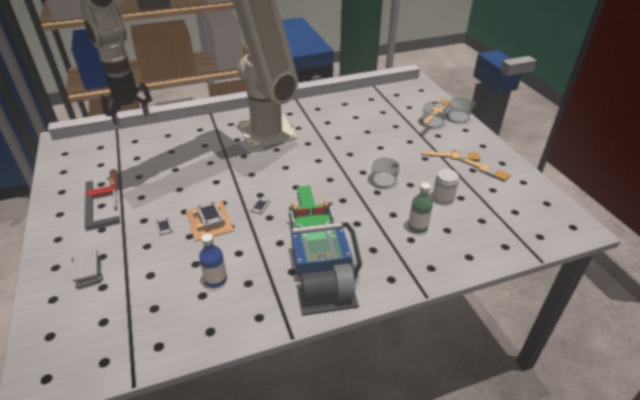

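The wide view has three dark-patched plates: (427,242) on the orange drip board, and small ones at (373,247) and (469,248) lying on the table. The one on the board is the largest, so it fits; I'll confirm it in a crop.

```bash
python3 - <<'E'
from h import *
im=cv2.imread('pics/top0.png')
cv2.imwrite('pics/c1.png',cv2.resize(im[135:270,305:485],None,fx=4.4,fy=4.4,interpolation=cv2.INTER_CUBIC))
E
```

```text
(no output)
```

View pics/c1.png

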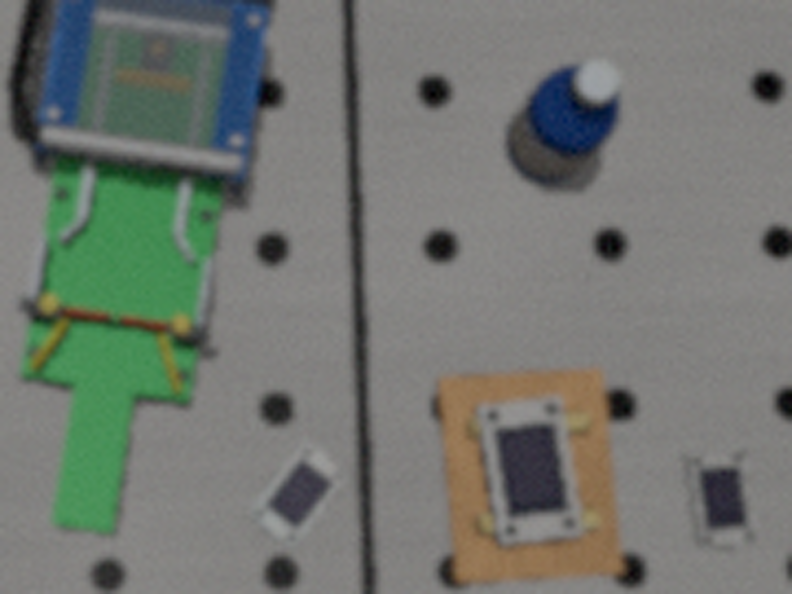

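The crop confirms it: the plate on the board has corners at crop (479,406), (561,398), (582,534), (501,545), and it is clearly larger than the two small ones. The tongue end is at (53,525) to (116,533) and the gate pins are at (48,303) and (182,325).

```bash
python3 - <<'E'
from h import *
np.set_printoptions(precision=4,suppress=True)
P=lambda x,y,z:onplane('top0',305+(x+.5)/4.4-.5,135+(y+.5)/4.4-.5,z)
c=[P(x,y,.034) for x,y in [(479,406),(561,398),(582,534),(501,545)]]
L=lambda a,b:np.linalg.norm(a-b)
print('plate',np.mean(c,0),L(c[0],c[1]),L(c[1],c[2]),L(c[2],c[3]),L(c[3],c[0]))
v=(c[0]+c[1]-c[2]-c[3]);print('yaw',np.arctan2(v[1],v[0]))
b=[P(x,y,.004) for x,y in [(438,378),(604,371),(622,569),(456,582)]]
v=(b[0]+b[1]-b[2]-b[3]);print('board',np.mean(b,0),L(b[0],b[1]),L(b[1],b[2]),'yaw',np.arctan2(v[1],v[0]))
te=(P(53,525,.025)+P(116,533,.025))/2; ts=(P(77,382,.025)+P(135,392,.025))/2
print('tongue end',te,'start',ts,L(te,ts))
pl,pr=P(48,303,.067),P(182,325,.067);print('pins',pl,pr,L(pl,pr),'mid',(pl+pr)/2)
m=(pl+pr)/2; d=m-te;print('yaw mid-te',np.arctan2(d[1],d[0]),np.linalg.norm(d[:2]))
d=pl-pr;print('yaw pins',np.arctan2(-d[0],d[1]))
h1,h2=P(42,135,.09),P(243,163,.09);d=h1-h2;print('hoodbar',h1,h2,L(h1,h2),(h1+h2)/2,np.arctan2(-d[0],d[1]))
d1,d2=P(23,373,.025),P(192,404,.025);d=d1-d2;print('deck',d1,d2,(d1+d2)/2,L(d1,d2),np.arctan2(-d[0],d[1]))
from scipy.spatial.transform import Rotation as R
print(R.from_quat(get_obs()['tool_rot']).as_matrix())
E
```

```text
plate [ 0.449  -0.2996  0.034 ] 0.05884167654883843 0.09735665175013698 0.05772010372184703 0.09953259508289425
yaw 0.10447393613828504
board [ 0.4494 -0.3053  0.004 ] 0.12122305396940626 0.14387273043657178 yaw 0.03872763360507292
tongue end [0.4112 0.0175 0.025 ] start [0.5134 0.001  0.025 ] 0.1034449821015486
pins [0.5676 0.0413 0.067 ] [ 0.5507 -0.0531  0.067 ] 0.09586940154699636 mid [ 0.5591 -0.0059  0.067 ]
yaw mid-te -0.1567370568607488 0.14973726643323898
yaw pins -0.17713886137384555
hoodbar [0.6841 0.0441 0.09  ] [ 0.6618 -0.0972  0.09  ] 0.1430410087105471 [ 0.6729 -0.0265  0.09  ] -0.1562396484188373
deck [0.5243 0.061  0.025 ] [ 0.5003 -0.0608  0.025 ] [0.5123 0.0001 0.025 ] 0.12413282454478014 -0.19417055676339165
[[ 0.932   0.3623 -0.0007]
 [ 0.3623 -0.932   0.0017]
 [-0.     -0.0019 -1.    ]]
```

```bash
R='[0,0,0.267,0.310,-0.0576,0.11,0.085]'; python3 -m jog '[[0,0,0.267,0.310,-0.0576,0.0,0.085],[0,0,0.267,0.310,-0.0576,0.0,0.085],[0,0,0.267,0.310,-0.0576,0.05,0.085],[0,0,0.267,0.310,-0.0576,0.11,0.085],[0,0,0.267,0.310,-0.0576,0.11,0.085],[0,0,0.267,0.310,-0.0576,0.11,0.085],[0,0,0.267,0.310,-0.0576,0.11,0.085],[0,0,0.267,0.310,-0.0576,0.11,0.085],[0,0,0.267,0.310,-0.0576,0.11,0.085]]'
python3 - <<'E'
from h import *
im,d=snap('wrist','w1')
c=imaging.calibration('wrist');print(c, get_obs()['eef_pos'],get_obs()['tool_rot'])
E
```

```text
clock: 1.23
eef_pos: [0.4489, -0.301, 0.1223]
tool_rot: [0.999, 0.051, 0.001, 0.001]
ft_force: [-0.0, -0.1, 0.4]
grip_width: 0.0851
grasp_force: 0.0
{'mtx': array([[309.70691629,   0.        , 321.97787424],
       [  0.        , 309.70691629, 199.22166555],
       [  0.        ,   0.        ,   1.        ]]), 'R': array([[ 1.02399895e-01, -9.94743202e-01,  4.73099696e-04],
       [-9.56692744e-01, -9.83526362e-02,  2.73981299e-01],
       [-2.72494504e-01, -2.85082673e-02, -9.61734903e-01]]), 't': array([-0.34585997,  0.39293968,  0.38691762])} [ 0.44892168 -0.30111947  0.12238268] [9.98698212e-01 5.10005403e-02 6.81260741e-04 6.02524029e-04]
```

View pics/w1.png

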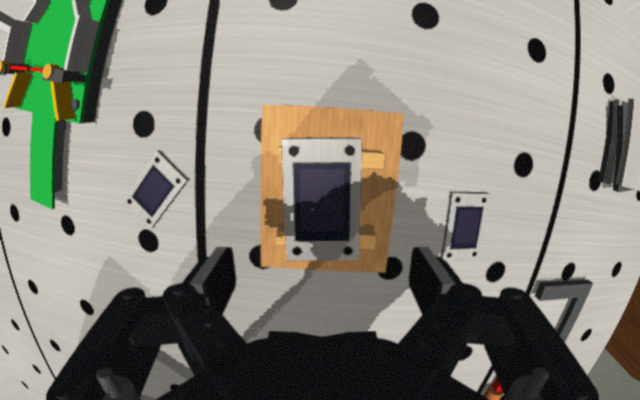

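The wrist view shows the plate at (283,139), (361,139), (359,262), (285,261), between the open fingers. I'll refine its pose through the fisheye model and measure the tongue at left as well.

```bash
cat >> h.py <<'E'
def fish(f,u,v,z):
    c=np.load('pics/'+f+'.npz'); K=c['mtx']; n=cv2.fisheye.undistortPoints(np.array([[[u,v]]],float),K,np.zeros(4))[0,0]
    r=c['R'].T@[n[0],n[1],1]; o=-c['R'].T@c['t']; return o+r*(z-o[2])/r[2]
E
python3 - <<'E'
from h import *
np.set_printoptions(precision=4,suppress=True)
c=[fish('w1',u,v,.034) for u,v in [(283,139),(361,139),(359,262),(285,261)]]
L=lambda a,b:np.linalg.norm(a-b)
print(np.mean(c,0),[L(c[i],c[i-1]) for i in range(4)])
v=c[0]+c[1]-c[2]-c[3];print(np.arctan2(v[1],v[0]))
v=c[0]+c[3]-c[1]-c[2];print(np.arctan2(-v[0],v[1]))
print('tongue end',fish('w1',31,202,.025),fish('w1',54,208,.025),'board',np.mean([fish('w1',u,v,.004) for u,v in [(263,105),(404,114),(388,272),(261,267)]],0))
E
```

```text
[ 0.4477 -0.3016  0.034 ] [np.float64(0.10050585165397155), np.float64(0.05821266466532975), np.float64(0.10147126924478198), np.float64(0.061987904660051184)]
0.10282732405076059
0.09452539237117406
tongue end [0.4105 0.0383 0.025 ] [ 0.4086 -0.0084  0.025 ] board [ 0.4476 -0.3081  0.004 ]
```

```bash
python3 -m jog '[[0,0,0,0,0,0.05,0.085],[0,0,0,0,0,0.09,0.085],[0,0,0,0,0,0.106,0.085],[0,0,0,0,0,0.116,0.085],[0,0,0,0,0,0.116,0.085],[0,0,0,0,0,0.116,0.045],[0,0,0,0,0,0.116,0.045],[0,0,0,0,0,0.116,0.045],[0,0,0,0,0,0.116,0.045],[0,0,0,0,0,0.116,0.045]]'; python3 -m jog '[[0,0,0,0,0,-0.02,0.045],[0,0,0,0,0,-0.05,0.045],[0,0,0,0,0,-0.09,0.045],[0,0,0,0,0,-0.09,0.045]]'
```

```text
clock: 2.52
eef_pos: [0.4504, -0.3009, 0.007]
tool_rot: [0.999, 0.052, 0.001, 0.001]
ft_force: [-0.8, 0.4, 6.5]
grip_width: 0.0593
grasp_force: 65.5
clock: 3.02
eef_pos: [0.4514, -0.3013, 0.0981]
tool_rot: [0.999, 0.052, 0.003, 0.002]
ft_force: [-0.1, 1.3, -4.9]
grip_width: 0.0587
grasp_force: 66.7
```

```bash
python3 -m jog '[[0,0,0,0.01,-0.05,0,0.045],[0,0,0.1,0.03,-0.11,0,0.045],[0,0,0.2,0.05,-0.17,0,0.045],[0,0,0.268,0.0606,-0.23,0,0.045],[0,0,0.268,0.0606,-0.28,0,0.045],[0,0,0.268,0.0606,-0.3035,0,0.045],[0,0,0.268,0.0606,-0.3035,0,0.045],[0,0,0.268,0.0606,-0.3035,0,0.045]]'
python3 - <<'E'
from h import *
im,d=snap('wrist','w2')
cv2.imwrite('pics/w2b.png',cv2.resize(im[:,:,::-1],(800,500),interpolation=cv2.INTER_CUBIC))
E
```

```text
clock: 4.03
eef_pos: [0.4735, -0.0391, 0.0952]
tool_rot: [0.998, -0.052, 0.001, -0.018]
ft_force: [-0.0, 0.4, -3.7]
grip_width: 0.059
grasp_force: 67.1
```

View pics/w2b.png

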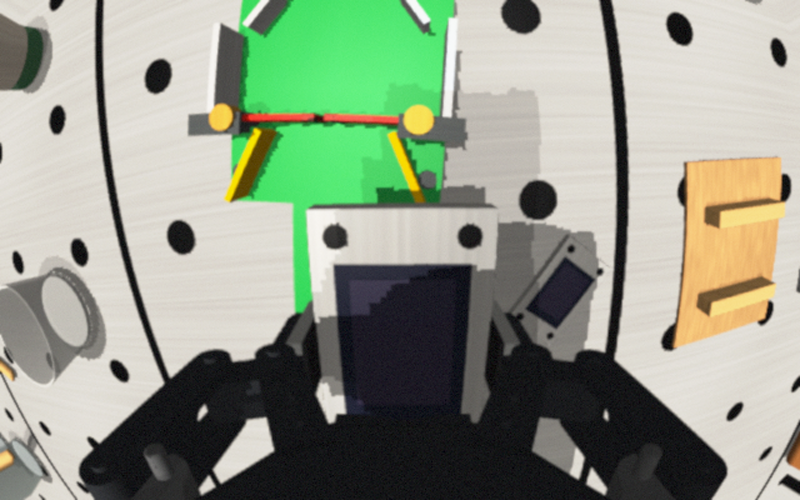

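The move fell a bit short because the joint speed limit slowed it. The gate pins are at view (221,117) and (419,119). I'll settle the arm, then correct.

```bash
python3 -m jog '[[0,0,0,0,0,0,0.045],[0,0,0,0,0,0,0.045],[0,0,0,0,0,0,0.045]]'; python3 - <<'E'
from h import *
from scipy.spatial.transform import Rotation as R
o=get_obs();M=R.from_quat(o['tool_rot']).as_matrix();print(o['eef_pos'],M.round(4),np.arctan2(M[1,0],M[0,0]))
print((np.array([.480,.007,.0965])-o['eef_pos'])@M)
E
```

```text
clock: 4.45
eef_pos: [0.4734, -0.038, 0.0953]
tool_rot: [0.999, -0.051, 0.0, -0.019]
ft_force: [0.2, 0.3, -4.6]
grip_width: 0.059
grasp_force: 67.1
[ 0.47335571 -0.03802743  0.09533914] [[ 0.9947 -0.1026  0.0028]
 [-0.1027 -0.994   0.037 ]
 [-0.001  -0.0371 -0.9993]] -0.10285140567443202
[ 0.00198503 -0.04548351  0.00052271]
```

```bash
cat >> h.py <<'E'
from scipy.spatial.transform import Rotation as Ro
def to(p,yaw):
    o=get_obs();M=Ro.from_quat(o['tool_rot']);T=Ro.from_matrix([[np.cos(yaw),np.sin(yaw),0],[np.sin(yaw),-np.cos(yaw),0],[0,0,-1]])
    print('rot',(M.inv()*T).as_rotvec().round(4),'d',M.inv().apply(np.array(p)-o['eef_pos']).round(4))
E
python3 -c "
from h import *
to([.48,.007,.0965],-.165)"
```

```text
rot [-0.037   0.0022  0.0621] d [ 0.002  -0.0455  0.0005]
```

```bash
python3 -m jog '[[-0.037,0.002,0.062,0.002,-0.0455,0,0.045],[-0.037,0.002,0.062,0.002,-0.0455,0,0.045],[-0.037,0.002,0.062,0.002,-0.0455,0,0.045],[-0.037,0.002,0.062,0.002,-0.0455,0,0.045],[-0.037,0.002,0.062,0.002,-0.0455,0,0.045]]'
python3 - <<'E'
from h import *
to([.48,.007,.0965],-.165)
im,d=snap('wrist','w3')
cv2.imwrite('pics/w3b.png',cv2.resize(im[:260,100:420,::-1],None,fx=2.3,fy=2.3,interpolation=cv2.INTER_CUBIC))
E
```

```text
clock: 5.08
eef_pos: [0.4751, -0.0382, 0.097]
tool_rot: [0.999, -0.051, 0.0, -0.018]
ft_force: [0.2, -0.3, -4.4]
grip_width: 0.0587
grasp_force: 67.1
rot [-0.0368  0.0027  0.0622] d [ 0.0003 -0.0454  0.0022]
```

View pics/w3b.png

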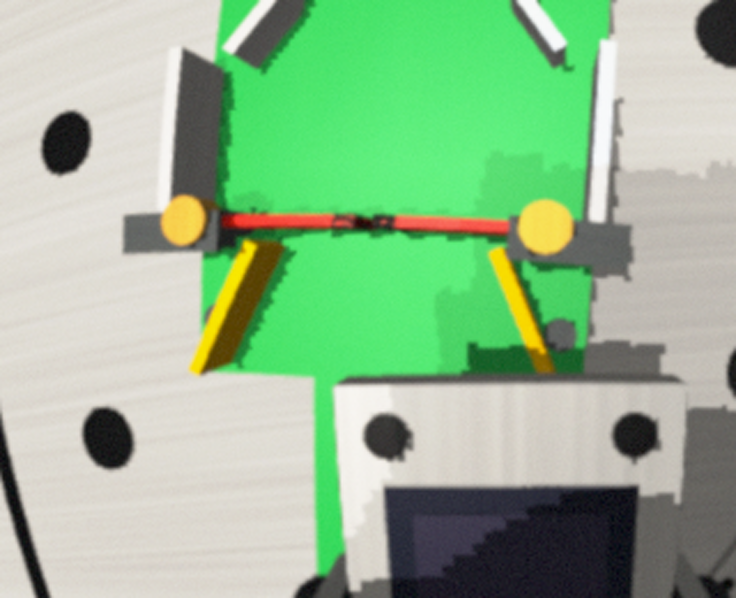

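The arm did not move sideways, so I suspect a joint limit. The pins are at crop (184,220) and (545,227); I'll use those to check the chute.

```bash
python3 - <<'E'
from h import *
np.set_printoptions(precision=4,suppress=True)
print(get_obs()['joint_pos'])
P=lambda x,y,z:fish('w3',100+(x+.5)/2.3-.5,(y+.5)/2.3-.5,z)
a,b=P(184,220,.067),P(545,227,.067);d=a-b;print(a,b,np.linalg.norm(d),(a+b)/2,np.arctan2(-d[0],d[1]))
a,b=P(193,372,.049),P(548,372,.049);d=a-b;print('cheek',a,b,np.linalg.norm(d),(a+b)/2)
a=P(316,377,.025);b=P(318,573,.025);d=a-b;print('tongue left',a,b,np.arctan2(d[1],d[0]))
a,b=P(228,50,.045),P(563,46,.045);d=a-b;print('guides',a,b,np.linalg.norm(d),(a+b)/2)
E
```

```text
[-0.1038  0.302  -0.2846  0.9857  0.0368  3.1406]
[0.5662 0.0384 0.067 ] [ 0.5504 -0.0535  0.067 ] 0.09323589316883808 [ 0.5583 -0.0076  0.067 ] -0.16948995937801506
cheek [0.5241 0.052  0.049 ] [ 0.5124 -0.0508  0.049 ] 0.10348084421477143 [0.5182 0.0006 0.049 ]
tongue left [0.5146 0.0217 0.025 ] [0.4478 0.0335 0.025 ] -0.17473737081162288
guides [0.6177 0.0308 0.045 ] [ 0.6018 -0.0639  0.045 ] 0.09601173746890819 [ 0.6097 -0.0166  0.045 ]
```

Joint 6 is at its 3.14 limit. Either end may lead, so I'll turn the grasp by a half turn the other way. The chute is confirmed: gate at about (0.5585,-0.007), yaw -0.168.

```bash
python3 -m jog '[[0,0,-0.17,0,0,0,0.045],[0,0,-0.34,0,0,0,0.045],[0,0,-0.51,0,0,0,0.045],[0,0,-0.68,0,0,0,0.045],[0,0,-0.85,0,0,0,0.045],[0,0,-1.02,0,0,0,0.045],[0,0,-1.19,0,0,0,0.045],[0,0,-1.36,0,0,0,0.045],[0,0,-1.5,0,0,0,0.045],[0,0,-1.5,0,0,0,0.045]]'
python3 -c "
from h import *
print(get_obs()['joint_pos'])
to([.48,.0065,.0965],-.168+np.pi)"
```

```text
clock: 6.38
eef_pos: [0.4751, -0.0383, 0.097]
tool_rot: [0.766, 0.642, 0.013, -0.013]
ft_force: [0.8, -0.4, -4.3]
grip_width: 0.0587
grasp_force: 67.1
[-0.10385794  0.30198313 -0.28459257  0.98568236  0.03685207  1.64231259]
rot [ 0.0257 -0.0319 -1.578 ] d [ 0.0449 -0.003   0.0022]
```

```bash
python3 -m jog '[[0,0,-0.17,0.01,0,0,0.045],[0,0,-0.34,0.02,0,0,0.045],[0,0,-0.51,0.03,0,0,0.045],[0,0,-0.68,0.0449,-0.003,0,0.045],[0,0,-0.85,0.0449,-0.003,0,0.045],[0,0,-1.02,0.0449,-0.003,0,0.045],[0,0,-1.19,0.0449,-0.003,0,0.045],[0,0,-1.36,0.0449,-0.003,0,0.045],[0.0257,-0.0319,-1.5,0.0449,-0.003,0,0.045],[0.0257,-0.0319,-1.578,0.0449,-0.003,0,0.045]]'
python3 -m jog '[[0,0,0,0,0,0,0.045],[0,0,0,0,0,0,0.045]]'
python3 -c "
from h import *
print(get_obs()['joint_pos'])
to([.4796,.0064,.0965],-.168+np.pi)"
```

```text
clock: 7.62
eef_pos: [0.48, 0.0068, 0.0987]
tool_rot: [0.083, 0.997, 0.0, 0.0]
ft_force: [1.1, 0.1, -3.8]
grip_width: 0.0586
grasp_force: 67.1
clock: 7.88
eef_pos: [0.4799, 0.0064, 0.0987]
tool_rot: [0.084, 0.996, 0.0, 0.0]
ft_force: [-0.3, 0.8, -4.5]
grip_width: 0.0587
grasp_force: 67.1
[ 1.32788720e-02  3.04902583e-01 -2.74706641e-01  9.91114626e-01
  7.31921667e-05  1.81745430e-01]
rot [ 0.0001  0.0001 -0.0005] d [ 0.0003 -0.0001  0.0022]
```

```bash
python3 -m jog '[[0,0,0,0,0,0.03,0.045],[0,0,0,0,0,0.06,0.045],[0,0,0,0,0,0.08,0.045],[0,0,0,0,0,0.087,0.045],[0,0,0,0,0,0.087,0.045],[0,0,0,0,0,0.087,0.045]]'; python3 -m jog '[[0,0,0,0,0,0.001,0.045],[0,0,0,0,0,0.002,0.045],[0,0,0,0,0,0.002,0.045]]'
```

```text
clock: 8.62
eef_pos: [0.481, 0.0064, 0.0126]
tool_rot: [0.083, 0.997, 0.0, 0.001]
ft_force: [-0.2, -0.4, -4.9]
grip_width: 0.0587
grasp_force: 67.0
clock: 9.0
eef_pos: [0.4799, 0.0064, 0.0098]
tool_rot: [0.083, 0.997, 0.0, 0.0]
ft_force: [0.0, 0.5, -4.0]
grip_width: 0.0587
grasp_force: 67.0
```

```bash
python3 -m jog '[[0,0,0,0,0,0.001,0.045],[0,0,0,0,0,0.001,0.045]]';  python3 -m jog '[[0,0,0,0,0,0.001,0.045],[0,0,0,0,0,0.001,0.045]]'
```

```text
clock: 9.25
eef_pos: [0.4799, 0.0064, 0.0086]
tool_rot: [0.083, 0.997, -0.0, -0.0]
ft_force: [-0.7, 0.6, -4.1]
grip_width: 0.0586
grasp_force: 67.0
clock: 9.5
eef_pos: [0.4802, 0.0065, 0.0081]
tool_rot: [0.083, 0.997, 0.0, 0.0]
ft_force: [-0.9, 0.7, 0.6]
grip_width: 0.0587
grasp_force: 67.5
```

The deck is felt: the weight has gone off the wrist. Letting go and lifting.

```bash
python3 -m jog '[[0,0,0,0,0,0,0.065],[0,0,0,0,0,0,0.085],[0,0,0,0,0,0,0.085],[0,0,0,0,0,0,0.085],[0,0,0,0,0,0,0.085],[0,0,0,0,0,-0.03,0.085],[0,0,0,0,0,-0.08,0.085],[0,0,0,0,0,-0.10,0.085],[0,0,0,0,0,-0.10,0.085],[0,0,0,0,0,-0.10,0.085]]'
python3 - <<'E'
from h import *
im,d=snap('wrist','w4')
cv2.imwrite('pics/w4b.png',cv2.resize(im[:300,120:520,::-1],None,fx=2,fy=2,interpolation=cv2.INTER_CUBIC))
E
```

```text
clock: 10.75
eef_pos: [0.4791, 0.0064, 0.1066]
tool_rot: [0.083, 0.997, -0.0, -0.001]
ft_force: [0.1, -0.2, -1.0]
grip_width: 0.0853
grasp_force: 0.0
```

View pics/w4b.png

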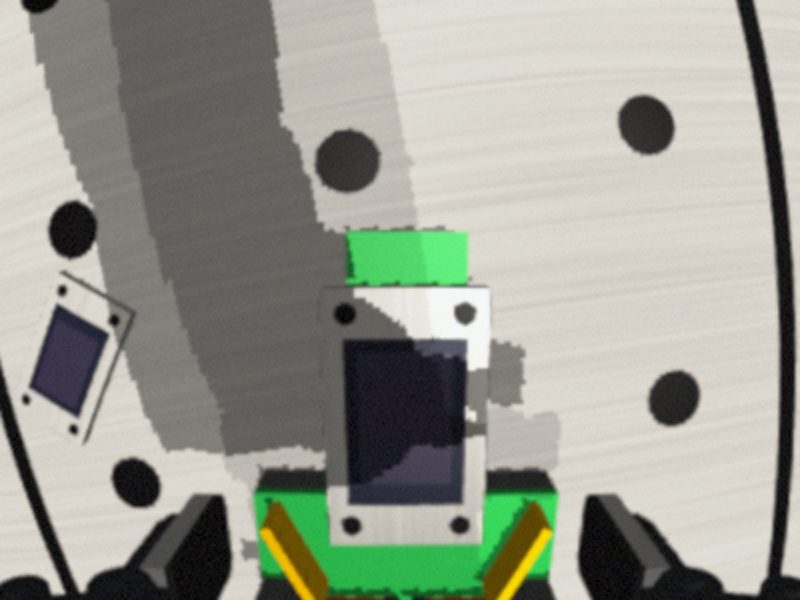

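The plate lies flat and centred on the tongue at view (320,287) to (484,545), aligned with the lane and let go. Next I'll go behind it, shut the fingers and go down. I'll also estimate the stop from the yellow bar seen through the window at c1 (150,88).

```bash
python3 -m jog '[[0,0,0,0.04,0,0,0],[0,0,0,0.076,0,0,0],[0,0,0,0.076,0,0,0],[0,0,0,0.076,0,0,0],[0,0,0,0.076,0,0,0],[0,0,0,0.076,0,0,0]]'; cat >> h.py <<'E'
G=np.array([.5585,-.007]);Y=-.168;E1=np.array([np.cos(Y),np.sin(Y)]);E2=np.array([-np.sin(Y),np.cos(Y)])
def st():
    o=get_obs();p=o['eef_pos'][:2]-G;f=o['ft_force'];print('t %.2f cx %.4f cy %.4f z %.4f fx %.2f fy %.2f fz %.2f w %.4f'%(o['clock'],p@E1,p@E2,o['eef_pos'][2],f[:2]@E1,f[:2]@E2,f[2],o['grip_width']))
    return -(f[:2]@E1)
E
python3 - <<'E'
from h import *
st()
to([*(G-.156*E1),.0295],Y+np.pi)
c=[fish('w4',120+(u+.5)/2-.5,(v+.5)/2-.5,.035)[:2]-G for u,v in [(320,287),(490,287),(484,545),(330,545)]]
print([(p@E1,p@E2) for p in c])
for z in (.035,.045,.055):
  for y in (68,88):
    p=onplane('top0',305+(152+.5)/4.4-.5,135+(y+.5)/4.4-.5,z)[:2]-G;print(z,y,p@E1,p@E2)
E
```

```text
clock: 11.55
eef_pos: [0.4057, 0.0189, 0.1075]
tool_rot: [0.083, 0.997, 0.0, 0.0]
ft_force: [0.2, 0.0, 0.1]
grip_width: 0.0001
grasp_force: 0.0
t 11.55 cx -0.1550 cy 0.0000 z 0.1075 fx 0.19 fy 0.06 fz 0.09 w 0.0001
rot [0.0001 0.0002 0.0015] d [ 0.0011 -0.      0.078 ]
[(np.float64(-0.13120391677642576), np.float64(-0.03004336373805075)), (np.float64(-0.13134616438604735), np.float64(0.028876758680374686)), (np.float64(-0.03131866669757409), np.float64(0.03077713771053287)), (np.float64(-0.03122243845767538), np.float64(-0.0298393807191034))]
0.035 68 0.1932846912338066 0.0036801748131895596
0.035 88 0.1781004930252219 0.0013470445478394595
0.045 68 0.19011990925095595 0.0034041131292920834
0.045 88 0.17504346725434652 0.0010875401609414985
0.055 68 0.18695512726810531 0.0031280514453946207
0.055 88 0.17198644148347128 0.0008280357740435514
```

Everything agrees: plate from chute x -131 to -31 mm, y centred, and a stop face near 172 to 178 mm. Going down and starting the push.

```bash
python3 -m jog '[[0,0,0,0.001,0,0.04,0],[0,0,0,0.001,0,0.07,0],[0,0,0,0.001,0,0.078,0],[0,0,0,0.001,0,0.078,0],[0,0,0,0.001,0,0.078,0]]'; python3 -c "from h import *;st()"
python3 -m jog '[[0,0,0,-0.005,0,0,0],[0,0,0,-0.010,0,0,0],[0,0,0,-0.015,0,0,0],[0,0,0,-0.020,0,0,0],[0,0,0,-0.025,0,0,0],[0,0,0,-0.030,0,0,0],[0,0,0,-0.035,0,0,0],[0,0,0,-0.040,0,0,0]]'; python3 -c "from h import *;st()"
```

```text
clock: 12.18
eef_pos: [0.4053, 0.0192, 0.0307]
tool_rot: [0.083, 0.997, 0.0, 0.001]
ft_force: [1.3, 0.0, 0.0]
grip_width: -0.0002
grasp_force: 0.0
t 12.18 cx -0.1554 cy 0.0002 z 0.0307 fx 1.25 fy 0.24 fz 0.02 w -0.0002
clock: 13.18
eef_pos: [0.4437, 0.0125, 0.0296]
tool_rot: [0.083, 0.997, -0.0, -0.0]
ft_force: [-1.3, 0.3, 0.5]
grip_width: 0.0
grasp_force: 0.6
t 13.18 cx -0.1164 cy 0.0000 z 0.0296 fx -1.32 fy 0.12 fz 0.47 w 0.0000
```

```bash
python3 -m jog '[[0,0,0,-0.005,0,0,0],[0,0,0,-0.010,0,0,0],[0,0,0,-0.015,0,0,0],[0,0,0,-0.020,0,0,0],[0,0,0,-0.025,0,0,0],[0,0,0,-0.030,0,0,0]]'; python3 -c "from h import *;st()"
python3 -m jog '[[0,0,0,-0.005,0,0,0],[0,0,0,-0.010,0,0,0],[0,0,0,-0.015,0,0,0],[0,0,0,-0.020,0,0,0],[0,0,0,-0.025,0,0,0],[0,0,0,-0.030,0,0,0]]'; python3 -c "from h import *;st()"
```

```text
clock: 13.92
eef_pos: [0.4687, 0.008, 0.029]
tool_rot: [0.083, 0.997, 0.0, -0.004]
ft_force: [-8.6, 1.3, 7.0]
grip_width: -0.0002
grasp_force: 4.6
t 13.93 cx -0.0910 cy -0.0002 z 0.0290 fx -8.72 fy -0.18 fz 6.98 w -0.0002
clock: 14.68
eef_pos: [0.5034, 0.0025, 0.0296]
tool_rot: [0.083, 0.997, -0.0, 0.0]
ft_force: [-1.6, 0.8, -0.8]
grip_width: 0.0
grasp_force: 0.9
t 14.68 cx -0.0560 cy 0.0001 z 0.0296 fx -1.68 fy 0.50 fz -0.76 w 0.0000
```

```bash
python3 -m jog '[[0,0,0,-0.005,0,0,0],[0,0,0,-0.010,0,0,0],[0,0,0,-0.015,0,0,0],[0,0,0,-0.020,0,0,0],[0,0,0,-0.025,0,0,0],[0,0,0,-0.030,0,0,0],[0,0,0,-0.035,0,0,0],[0,0,0,-0.040,0,0,0]]'; python3 -c "from h import *;st()"
python3 -m jog '[[0,0,0,-0.005,0,0,0],[0,0,0,-0.010,0,0,0],[0,0,0,-0.015,0,0,0],[0,0,0,-0.020,0,0,0],[0,0,0,-0.025,0,0,0],[0,0,0,-0.030,0,0,0],[0,0,0,-0.035,0,0,0],[0,0,0,-0.040,0,0,0]]'; python3 -c "from h import *;st()"
```

```text
clock: 15.68
eef_pos: [0.5424, -0.004, 0.0297]
tool_rot: [0.083, 0.997, 0.0, 0.0]
ft_force: [-2.1, 0.3, -1.4]
grip_width: 0.0001
grasp_force: 0.9
t 15.68 cx -0.0164 cy 0.0002 z 0.0297 fx -2.07 fy -0.07 fz -1.35 w 0.0001
clock: 16.68
eef_pos: [0.5819, -0.0107, 0.0297]
tool_rot: [0.083, 0.997, 0.0, 0.0]
ft_force: [-1.8, -0.1, -1.3]
grip_width: -0.0
grasp_force: 0.9
t 16.68 cx 0.0237 cy 0.0003 z 0.0297 fx -1.81 fy -0.36 fz -1.29 w -0.0000
```

```bash
python3 -m jog '[[0,0,0,-0.004,0,0,0],[0,0,0,-0.008,0,0,0],[0,0,0,-0.012,0,0,0],[0,0,0,-0.015,0,0,0],[0,0,0,-0.017,0,0,0],[0,0,0,-0.017,0,0,0]]'; python3 -c "from h import *;st()"
cat > chk.py <<'E'
from h import *
import sys
sys.exit(st()>3.6)
E
python3 -m jog '[[0,0,0,-0.001,0,0,0],[0,0,0,-0.002,0,0,0]]' >/dev/null && python3 chk.py && python3 -m jog '[[0,0,0,-0.001,0,0,0],[0,0,0,-0.002,0,0,0]]' >/dev/null && python3 chk.py && python3 -m jog '[[0,0,0,-0.001,0,0,0],[0,0,0,-0.002,0,0,0]]' >/dev/null && python3 chk.py && python3 -m jog '[[0,0,0,-0.001,0,0,0],[0,0,0,-0.002,0,0,0]]' >/dev/null && python3 chk.py && python3 -m jog '[[0,0,0,-0.001,0,0,0],[0,0,0,-0.002,0,0,0]]' >/dev/null && python3 chk.py
```

```text
clock: 17.42
eef_pos: [0.5992, -0.0135, 0.03]
tool_rot: [0.083, 0.997, 0.0, 0.001]
ft_force: [-0.7, -0.6, 0.2]
grip_width: -0.0
grasp_force: 0.0
t 17.43 cx 0.0412 cy 0.0004 z 0.0300 fx -0.55 fy -0.75 fz 0.17 w -0.0000
t 17.68 cx 0.0423 cy 0.0004 z 0.0299 fx -2.28 fy 0.38 fz 1.29 w 0.0001False
```

```bash
sed -i 's/sys.exit(.*/sys.exit(int(st()>3.6))/' chk.py
python3 -m jog '[[0,0,0,-0.001,0,0,0],[0,0,0,-0.002,0,0,0]]' >/dev/null && python3 chk.py && python3 -m jog '[[0,0,0,-0.001,0,0,0],[0,0,0,-0.002,0,0,0]]' >/dev/null && python3 chk.py && python3 -m jog '[[0,0,0,-0.001,0,0,0],[0,0,0,-0.002,0,0,0]]' >/dev/null && python3 chk.py && python3 -m jog '[[0,0,0,-0.001,0,0,0],[0,0,0,-0.002,0,0,0]]' >/dev/null && python3 chk.py && python3 -m jog '[[0,0,0,-0.001,0,0,0],[0,0,0,-0.002,0,0,0]]' >/dev/null && python3 chk.py
```

```text
t 17.93 cx 0.0443 cy 0.0003 z 0.0298 fx -0.88 fy -0.28 fz 1.50 w 0.0002
t 18.18 cx 0.0463 cy 0.0003 z 0.0297 fx -1.93 fy 0.60 fz 0.93 w 0.0001
t 18.43 cx 0.0484 cy 0.0003 z 0.0297 fx -0.58 fy -0.49 fz 1.37 w 0.0003
t 18.68 cx 0.0504 cy 0.0003 z 0.0297 fx -1.50 fy 0.63 fz 0.28 w 0.0000
t 18.93 cx 0.0524 cy 0.0004 z 0.0297 fx -1.11 fy 0.41 fz 1.34 w 0.0001
```

```bash

python3 -m jog '[[0,0,0,-0.001,0,0,0],[0,0,0,-0.002,0,0,0]]' >/dev/null && python3 chk.py && python3 -m jog '[[0,0,0,-0.001,0,0,0],[0,0,0,-0.002,0,0,0]]' >/dev/null && python3 chk.py && python3 -m jog '[[0,0,0,-0.001,0,0,0],[0,0,0,-0.002,0,0,0]]' >/dev/null && python3 chk.py && python3 -m jog '[[0,0,0,-0.001,0,0,0],[0,0,0,-0.002,0,0,0]]' >/dev/null && python3 chk.py && python3 -m jog '[[0,0,0,-0.001,0,0,0],[0,0,0,-0.002,0,0,0]]' >/dev/null && python3 chk.py && python3 -m jog '[[0,0,0,-0.001,0,0,0],[0,0,0,-0.002,0,0,0]]' >/dev/null && python3 chk.py&& python3 -m jog '[[0,0,0,-0.001,0,0,0],[0,0,0,-0.002,0,0,0]]' >/dev/null && python3 chk.py
```

```text
t 19.18 cx 0.0544 cy 0.0003 z 0.0297 fx -1.59 fy -0.04 fz 1.05 w 0.0002
t 19.43 cx 0.0564 cy 0.0003 z 0.0297 fx -1.32 fy -0.18 fz 1.08 w 0.0003
t 19.68 cx 0.0584 cy 0.0003 z 0.0297 fx -1.15 fy 0.06 fz 1.04 w 0.0002
t 19.93 cx 0.0604 cy 0.0004 z 0.0297 fx -2.06 fy 0.49 fz 1.80 w 0.0000
t 20.18 cx 0.0624 cy 0.0003 z 0.0297 fx -1.51 fy -0.23 fz 1.23 w -0.0003
t 20.43 cx 0.0644 cy 0.0003 z 0.0297 fx -1.00 fy 0.03 fz 1.90 w -0.0001
t 20.68 cx 0.0664 cy 0.0004 z 0.0297 fx -1.39 fy 0.58 fz 0.92 w -0.0002
```

```bash

python3 -m jog '[[0,0,0,-0.001,0,0,0],[0,0,0,-0.002,0,0,0]]' >/dev/null && python3 chk.py && python3 -m jog '[[0,0,0,-0.001,0,0,0],[0,0,0,-0.002,0,0,0]]' >/dev/null && python3 chk.py && python3 -m jog '[[0,0,0,-0.001,0,0,0],[0,0,0,-0.002,0,0,0]]' >/dev/null && python3 chk.py && python3 -m jog '[[0,0,0,-0.001,0,0,0],[0,0,0,-0.002,0,0,0]]' >/dev/null && python3 chk.py && python3 -m jog '[[0,0,0,-0.001,0,0,0],[0,0,0,-0.002,0,0,0]]' >/dev/null && python3 chk.py && python3 -m jog '[[0,0,0,-0.001,0,0,0],[0,0,0,-0.002,0,0,0]]' >/dev/null && python3 chk.py&& python3 -m jog '[[0,0,0,-0.001,0,0,0],[0,0,0,-0.002,0,0,0]]' >/dev/null && python3 chk.py
```

```text
t 20.93 cx 0.0684 cy 0.0004 z 0.0297 fx -0.82 fy -0.46 fz 1.12 w 0.0002
t 21.18 cx 0.0702 cy 0.0004 z 0.0297 fx -3.80 fy 0.63 fz 2.57 w 0.0003
```

The stop is felt at about cx 0.070. Pressing on gently in half-millimetre steps.

```bash
python3 -m jog '[[0,0,0,0,0,0,0],[0,0,0,-0.0005,0,0,0]]' >/dev/null; python3 chk.py; python3 -m jog '[[0,0,0,-0.0005,0,0,0],[0,0,0,-0.0005,0,0,0]]' >/dev/null; python3 chk.py
```

```text
t 21.43 cx 0.0702 cy 0.0004 z 0.0296 fx -4.13 fy -0.12 fz 2.90 w -0.0000
t 21.68 cx 0.0702 cy 0.0004 z 0.0296 fx -6.18 fy 0.73 fz 3.78 w -0.0001
```

```bash
python3 -m jog '[[0,0,0,-0.0005,0,0,0],[0,0,0,-0.0005,0,0,0]]' >/dev/null; python3 chk.py; python3 -m jog '[[0,0,0,0,0,0,0],[0,0,0,0,0,0,0]]' >/dev/null; python3 chk.py
```

```text
t 21.93 cx 0.0702 cy 0.0004 z 0.0296 fx -6.33 fy 0.32 fz 4.12 w -0.0001
t 22.18 cx 0.0702 cy 0.0004 z 0.0296 fx -6.76 fy 0.34 fz 4.45 w -0.0002
```

```bash
python3 -m jog '[[0,0,0,-0.0005,0,0,0],[0,0,0,-0.0005,0,0,0],[0,0,0,-0.0005,0,0,0],[0,0,0,-0.0005,0,0,0],[0,0,0,-0.0005,0,0,0],[0,0,0,-0.0005,0,0,0]]' >/dev/null; python3 chk.py
```

```text
t 22.93 cx 0.0703 cy 0.0004 z 0.0296 fx -7.87 fy 0.26 fz 5.56 w -0.0000
```

Seated at about 6 to 7 N for over 0.5 s. Easing off 3 mm, still clear of the leaf sweep, and leaving straight up.

```bash
python3 -m jog '[[0,0,0,0.001,0,0,0],[0,0,0,0.002,0,0,0],[0,0,0,0.004,0,0,0],[0,0,0,0.006,0,0,0],[0,0,0,0.006,0,0,0]]' >/dev/null; python3 chk.py; python3 -m jog '[[0,0,0,0,0,-0.01,0],[0,0,0,0,0,-0.03,0],[0,0,0,0,0,-0.07,0],[0,0,0,0,0,-0.12,0],[0,0,0,0,0,-0.15,0],[0,0,0,0.05,0,-0.15,0],[0,0,0,0.1,0,-0.15,0],[0,0,0,0.15,0,-0.15,0],[0,0,0,0.2,0,-0.15,0],[0,0,0,0.2,0,-0.15,0]]'
python3 - <<'E'
from h import *
im,d=snap('top','t2'); st()
a=cv2.resize(im[125:265,295:385,::-1],None,fx=4.2,fy=4.2,interpolation=cv2.INTER_CUBIC)
cv2.imwrite('pics/t2b.png',a)
E
```

```text
t 23.55 cx 0.0667 cy 0.0003 z 0.0297 fx 0.33 fy 0.42 fz -0.14 w 0.0002
clock: 24.8
eef_pos: [0.4228, 0.0156, 0.18]
tool_rot: [0.083, 0.997, -0.0, -0.001]
ft_force: [0.0, 0.0, 0.9]
grip_width: 0.0004
grasp_force: 0.0
t 24.85 cx -0.1347 cy 0.0000 z 0.1807 fx -0.07 fy 0.46 fz -0.84 w 0.0001
```

View pics/t2b.png

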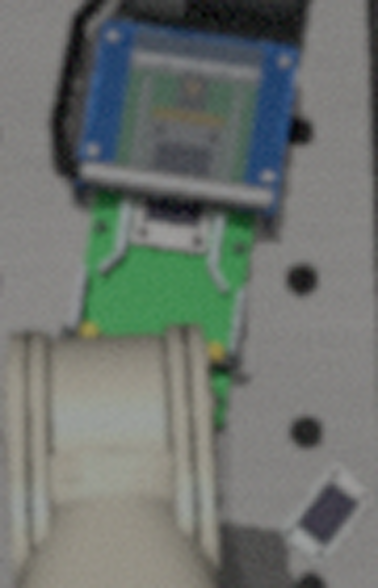

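The plate is home between the guides at (170,230), with its nose at the yellow stop. The arm hides the gate line, so I'll check the leaves from the scene camera.

```bash
python3 - <<'E'
from h import *
im,d=snap('scene','s2')
cv2.imwrite('pics/s2b.png',cv2.resize(im[175:275,265:385,::-1],None,fx=6,fy=6,interpolation=cv2.INTER_CUBIC))
E
```

```text
(no output)
```

View pics/s2b.png

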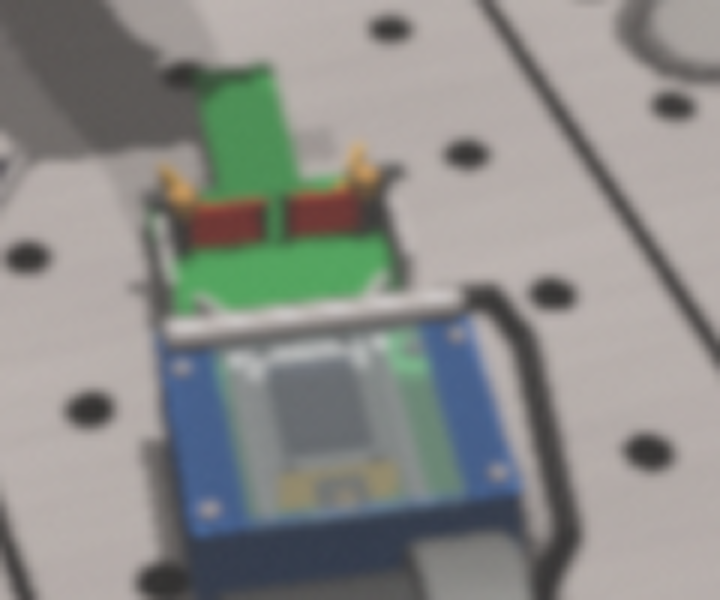

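Both red leaves are shut across the lane at (228,222) and (323,212), and the plate sits against the yellow stop under the window.

```bash
python3 -c "
from h import *
print(workorder.job_done())"
```

```text
the job is handed in; nothing more can be done
None
```

The job is handed in at about 25 s of the 72: the plate seated on the end stop at roughly 6–7 N, both gate leaves are shut behind it and the arm is clear; the hand-in returned no verdict.

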